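# Clip the tool-tether reel's snap hook to the anchor eye

## Robot

A 6-joint arm with a two-finger parallel gripper is mounted at the origin on the work surface. World frame = base frame: x ahead of the robot, y to its left, z up, the work surface at z = 0. Lengths are in m, angles in rad, forces in N, time in s.
With the tool pointing down it reaches from about 0.225 to 0.875 m from the base axis. Payload 3.4 kg.
Tool frame: the origin (TCP) lies at the very end of the fingers, on their centre line; the grasp point (between the pads) lies 19 mm behind it; x points along the fingers, y is the direction in which the jaws open and shut, and the axes are right-handed (so a half turn about x gives the same grasp; the last joint's range is limited). The gripper opens to 85 mm and grips with 20 to 120 N. Pads are 22 mm wide; open, the fingers measure 114 mm over their backs; the gripper's body (76 mm by 85 mm) begins 54 mm behind the grasp point. The pads swing forward as they close: fully open they stand 13 mm farther back than shut.
Start: joints at [-1.449, 0.276, 1.505, -0, 1.361, -0.121], TCP at [0.138, -0.558, 0.211] pointing down, gripper open.
Joint ranges: [-2.89, 2.89], [-0.75, 2.08], [0.22, 2.7], [-1.18, 4.32], [0.11, 2.71], [-2.7, 2.7]. Speed limits (rad/s): [2.57, 2.57, 3.14, 3.14, 3.14, 3.14].

## Interface

Orientations are given as a unit quaternion [w, x, y, z].
In Python, from rig import manip gives the robot as it stands. The module is installed in compiled form; this text tells all that it offers.
- The arm moves only by the tool play_rows, never from a script. Its argument "plan" is a list that holds one entry, the list of rows, each a list of 5 numbers: the closure, from 0 (fully open) to 1 (shut), then the shift along the tool's x, y, z in m, then the turn about the tool's x in degrees. A call has 1 to 12 rows; each row is the pose to reach, as a shift and turn from the pose measured when the call began, along the tool's axes at that moment; what a row does not reach only later rows make up. A row lasts 1/10 s, in which the tool goes at most 50 mm and 8.59 degrees, less where a joint would pass 70% of its speed; a pose out of reach is approached as far as the arm can. A call with a gripper value outside its range is refused whole. The fingers move at their own pace and stop on an object; "grip_force" is the grip in N (left out, the last holds). Time passes only in rows, so rows that repeat a pose let the fingers close. It gives the time, the measured TCP pose, the force and the opening at its end, in the units of the state.
- manip.get_state(): the state, without advancing time (a new reading comes with each control period).
- manip.get_image(name): name is "scene" or "side" or "wrist"; returns (picture, depth): 420x560x3 uint8, red, green, blue; 420x560 float32, m along the optical axis (not along the pixel's ray), 0 where there is no reading.
- manip.camera_params(name): a dict with "intrinsics" (3x3 intrinsics, pixels), "R" (3x3) and "t" (3): a world point X has camera coordinates R X + t; the wrist camera has in their place "mount" (4x4, takes a point from camera to tool coordinates, whose origin is the TCP and whose axes are the tool frame's). Camera axes: x right, y down, z forward; pixel columns grow to the right and rows downward; lengths in m; the calibration is good to about 2 mm. A picture is of the moment at which its call begins: read the wrist's pose just before it. camera_params takes no time and is no camera call.
- manip.sign_off(): hands the job in, once; it reports no verdict.
The state is a dict: "clock": time; "qpos": joint angles; "qd": joint speeds; "effort": joint torques, N m; "position": TCP position; "ee_rot": TCP orientation; "contact_force": force on the tool from outside, world axes, zero at the start; "moment": the same for the moment, N m; "width": finger opening in m.
Only numpy, scipy, OpenCV 4.12 (cv2) and the standard library are available. Lean on these libraries where they do the work, as an engineer would, in place of code of your own. Each camera call takes 0.05 s, during which the arm holds its last target.

## Task

Pick up the tether reel and clip its snap hook onto a leg of the anchor eye: press the sprung gate against the leg until the leg slips past it into the hook and the gate springs shut. With the gate shut, draw the reel back with a steady tug of about 10 N for about a second to prove that it is caught, then slacken off and let go, leaving the reel lying flat on the mat, still clipped. Never load the eye with more than 15 N, and leave the other tools where they lie.

Things in the scene. Friction and masses are not known exactly. Their poses are not given: they have to be found in the camera images.
- reel_center (a point): Centre of the loose tether reel's case (0.26 kg, varies by 30%): grey rounded box 48 long (x), 30 wide (y), 36 mm tall, lying on its underside, 18 mm below this point; z up. Grip it across its width from above. x points along its rigid steel snap hook, which lies level, 1 mm below this point, clearing the eye's plate when the case is on the mat. Points (x, y) below: mm in this frame.
- spine (a point): Middle of the hook's fixed spine at (67, 17): it runs along x from 44 to 90 at y = 17, then round the bow to the nose. 8 mm round bar; the inside between spine and gate is about 23 mm wide. Axes as reel_center.
- bow (a point): Middle of the hook's round bow, at (90, 2); the bar runs round it 15 mm away, from (90, 17) by (105, 2) to (90, -13). A leg here is clear of the gate. With the reel drawn back fully, a leg's centre bears at about (97, 2). Axes as reel_center.
- nose (a point): Nose, the free end of the hook's bar, at (86, -13); its rounded tip reaches back to x = 82. The shut gate ends at it. Axes as reel_center.
- mouth (a point): Where an 8 mm leg enters, at (76, -13), from the -y side, pushing the gate in. Keep its centre at x 74 to 77; by y = 0 it is well in but still against the gate. Then draw the reel back (its -x) 9 to 12 mm: the leg slips off the gate's end and the gate shuts behind it. Pushed straight in past y = 5 the gate meets its stop and forces climb steeply. Axes as reel_center.
- gate (a joint): Angle (rad) of the gate, a straight 6 mm steel bar 40 mm long on the hook's -y side, hinged about the vertical at (38, -13) and reaching to the nose. 0 = shut, grows inward (to the spine), stop at 0.6; it cannot open outward. A spring shuts it: 2.5 N at its end to start it, 8 N wide open. It is free to shut once a leg's centre is over 47 mm from its hinge.
- eye: Base plate of the anchor eye, fixed on the mat: dark, 50 (x) by 116 (y) by 5 mm; origin at the centre of its underside, z up. On it stands a rigid closed arch of 8 mm round steel bar, 52 mm tall outside, in a plane along y: two upright legs 60 mm apart. The arch is clamped tight in slots along x, anywhere from 6 mm behind to 6 mm ahead of the plate's middle: this is not measured.
- leg_a (a point): Middle of the slot of the leg at y = +30 mm (eye's frame), 17 mm above the mat. The leg's true axis is up to 6 mm from here along the eye's x (either way; both legs alike), so feel for it. The reel, pointing along the eye's x, clips onto this leg from outside, moving towards the eye's -y. The front of the hook's bow touches a leg ahead of it with the leg's centre at (113, 2).
- leg_b (a point): The same for the leg at y = -30 mm; the reel clips onto it if turned half round. Either leg will do.
- driver: Loose screwdriver, 190 mm, black handle, lying on the mat: to be left alone. Origin mid-length on its underside.
- socket: Loose steel socket, 28 mm wide, 40 mm tall, standing: to be left alone. Origin at the centre of its underside.
- spanner: Loose steel spanner, 170 mm, lying: to be left alone. Origin mid-length on its underside.
Mind the look-alikes: they are no part of the job. Leave any green or turquoise look-alike of the part that bears reel_center alone.

How it is judged:
On the way, in this order (a step that is already met when the one before it is completed fails the run):
1. the gate is pressed open against the eye (value of joint gate above 0.25 rad and contact force between reel and eye above 1 N), for 0.04 s.
2. with a leg inside the hook and the gate shut, the reel is tugged against the eye with at least 6 N (((x of leg_a in the frame of reel_center between 0.038 and 0.1055 m and y of leg_a in the frame of reel_center between -0.01 and 0.014 m and z of leg_a in the frame of reel_center between -0.018 and 0.018 m) or (x of leg_b in the frame of reel_center between 0.038 and 0.1055 m and y of leg_b in the frame of reel_center between -0.01 and 0.014 m and z of leg_b in the frame of reel_center between -0.018 and 0.018 m)) and value of joint gate below 0.08 rad and contact force between reel and eye above 6 N), for 0.3 s.
At the end, for the whole second after the job is handed in: A leg of the eye is inside the hook (seen by the place of its slot's middle in the reel's frame, with the slot's play allowed for) with the gate shut (below 0.08 rad), the reel lies flat on the mat (centre below 24 mm, tilt below 0.12 rad), slack (under 4 N on the eye), released and at rest (((x of leg_a in the frame of reel_center between 0.038 and 0.1055 m and y of leg_a in the frame of reel_center between -0.01 and 0.014 m and z of leg_a in the frame of reel_center between -0.018 and 0.018 m) or (x of leg_b in the frame of reel_center between 0.038 and 0.1055 m and y of leg_b in the frame of reel_center between -0.01 and 0.014 m and z of leg_b in the frame of reel_center between -0.018 and 0.018 m)) and value of joint gate below 0.08 rad and height (world z) of reel_center below 0.024 m and angle between reel_center's own z axis and vertical below 0.12 rad and contact force between reel and eye below 4 N and linear speed of reel below 0.02 m/s and angular speed of reel below 0.2 rad/s); the robot touches nothing.
It fails at once if the reel loads the eye with more than 15 N (contact force between reel and eye above 15 N).
It fails at once if another tool is moved by more than 20 mm (distance of any of driver, socket, spanner from where it was at the start of the episode above 0.02 m).
It also fails if it takes over 64 s, if anything falls off the work surface, if the arm or the gripper's body presses on something with over 40 N, if the wrist force passes 120 N, or if a joint passes its speed limit or range.

## Working session

There is one attempt and no reset: what is moved stays moved. The work goes in short steps, Python scripts to look and compute and a tool call to move; the robot and the scene stay as the last step left them, time stands still between calls to the robot, and variables do not carry over. Pictures are saved under pics/ and viewed, and the job is handed in when it is done.

Besides the shell and the picture viewer there is one more tool, called after "Call:" as name([rows], argument=value, ...), one row to a line, values as JSON. play_rows: Moves the arm, as the interface text tells. Its arguments: {"type":"object","properties":{"plan":{"type":"array","items":{"type":"array","items":{"type":"array","items":{"type":"number"}}}},"grip_force":{"type":"number"}},"required":["plan"]}

```bash
mkdir -p pics; cat > h.py <<'E'
from rig import manip
import numpy as np, cv2
def save(n,name):
    p,d=manip.get_image(n); cv2.imwrite(f'pics/{name}.png',p[:,:,::-1]); np.savez(f'pics/{name}.npz',p=p,d=d); return p,d
E
python3 - <<'E'
from h import *
s=manip.get_state(); print(s)
for n in ['scene','side','wrist']:
    save(n,n+'0'); print(n,manip.camera_params(n))
E
```

```text
{'clock': 0.0, 'qpos': array([-1.44901040e+00,  2.76632186e-01,  1.50614690e+00,  6.50147148e-07,
        1.36068698e+00, -1.21002251e-01]), 'qd': array([-0.00010688, -0.00020684, -0.00016608,  0.00013133, -0.00032052,
       -0.00053985]), 'effort': array([-1.64151159e-03, -4.16775727e+01, -2.45807558e+01, -1.87145524e-04,
        1.11033334e-02,  2.24290687e-06]), 'position': array([ 0.13816019, -0.55757148,  0.20961305]), 'ee_rot': array([-0.08496547, -0.70190269, -0.08629018,  0.70190276]), 'contact_force': array([-0.56223677,  0.75876096,  0.09146027]), 'moment': array([0.01626809, 0.06889845, 0.02386689]), 'width': 0.0855623078782075}
scene {'intrinsics': array([[452.31651266,   0.        , 283.40658102],
       [  0.        , 452.31651266, 215.10734518],
       [  0.        ,   0.        ,   1.        ]]), 'R': array([[-0.1974705 ,  0.98027769,  0.00781381],
       [ 0.79486446,  0.16477518, -0.58398598],
       [-0.57375595, -0.10910909, -0.81172613]]), 't': array([ 0.18528864, -0.42835821,  1.44526947])}
side {'intrinsics': array([[401.81508881,   0.        , 273.87426102],
       [  0.        , 401.81508881, 207.81831354],
       [  0.        ,   0.        ,   1.        ]]), 'R': array([[ 0.78535463, -0.61882035,  0.01671772],
       [-0.44663184, -0.58511362, -0.67687669],
       [ 0.42864683,  0.52412157, -0.73590656]]), 't': array([-0.47643469,  0.26755956,  0.80039028])}
wrist {'intrinsics': array([[299.36748521,   0.        , 281.26613724],
       [  0.        , 299.36748521, 205.19946328],
       [  0.        ,   0.        ,   1.        ]]), 'mount': array([[-5.66805737e-05, -2.83178422e-01,  9.59067244e-01,
        -1.64197705e-01],
       [ 9.99999550e-01,  8.92113108e-04,  3.22508909e-04,
         8.11344514e-04],
       [-9.46924024e-04,  9.59066831e-01,  2.83178244e-01,
        -7.05691712e-02],
       [ 0.00000000e+00,  0.00000000e+00,  0.00000000e+00,
         1.00000000e+00]])}
```

View pics/scene0.png

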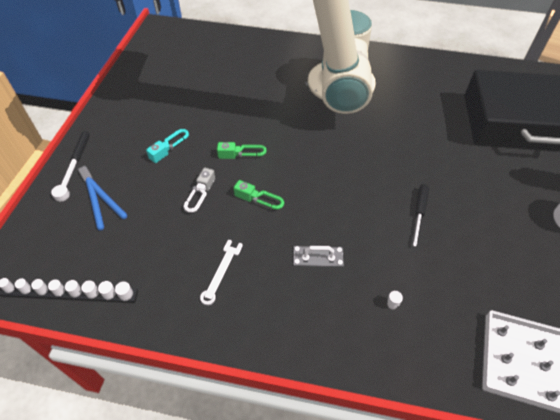

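View pics/side0.png

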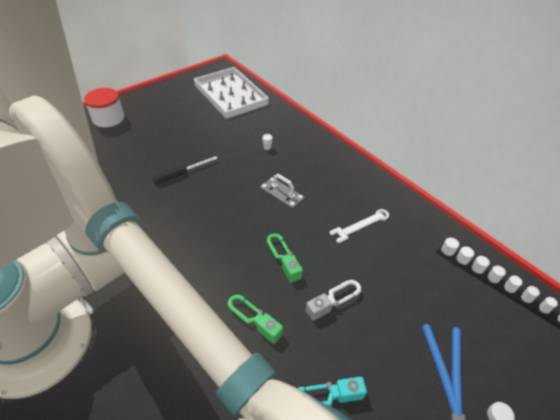

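View pics/wrist0.png

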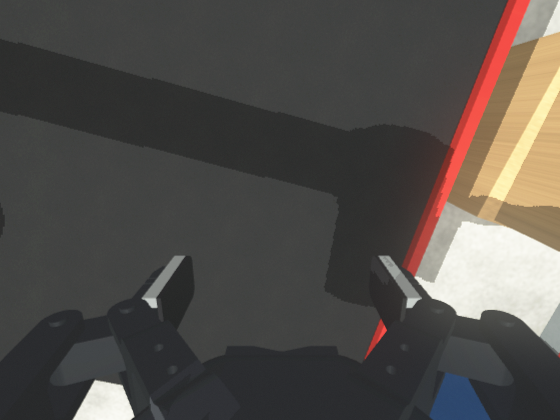

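The scene view shows four reels. The grey one is at about (205,177) with its hook to (195,200). The green ones are at (228,150) and (245,190), and the turquoise one is at (158,150). Only the grey one fits the description, so I'll confirm it in a crop. The eye is at (318,256).

```bash
cat >> h.py <<'E'
def rays(cam,uv):
    c=manip.camera_params(cam);K,R,t=c['intrinsics'],c['R'],c['t']
    uv=np.atleast_2d(uv).astype(float)
    d=np.c_[uv,np.ones(len(uv))]@np.linalg.inv(K).T
    return -R.T@t, d@R
def onplane(cam,uv,z):
    o,d=rays(cam,uv); return o+d*((z-o[2])/d[:,2])[:,None]
def cloud(cam,d):
    v,u=np.mgrid[:d.shape[0],:d.shape[1]]
    o,r=rays(cam,np.c_[u.ravel(),v.ravel()])
    return (o+r*d.ravel()[:,None]).reshape(d.shape+(3,))
E
python3 - <<'E'
from h import *
for cam,b,e in [('scene',(165,155,230,225),(280,235,360,275)),('side',(295,270,370,330),(250,165,315,215))]:
    z=np.load(f'pics/{cam}0.npz');p,d=z['p'],z['d'];c=cloud(cam,d)
    ims=[]
    for n,(x0,y0,x1,y1) in (('reel',b),('eye',e)):
        im=p[y0:y1,x0:x1,::-1]; im=cv2.resize(im,(480,int(480*(y1-y0)/(x1-x0))),interpolation=cv2.INTER_CUBIC)
        ims.append(cv2.copyMakeBorder(im,0,560-im.shape[0],0,0,cv2.BORDER_CONSTANT)[:, :390] if 0 else cv2.resize(cv2.copyMakeBorder(im,0,560-im.shape[0],0,0,cv2.BORDER_CONSTANT),(400,466)))
        m=np.zeros(d.shape,bool);m[y0:y1,x0:x1]=1
        q=c[m&(d>0)]; print(cam,n,'mat z med',np.median(q[:,2]),'max',q[:,2].max())
        h=q[(q[:,2]>0.030)]
        print(' >30mm',len(h),h.mean(0))
        if n=='reel' : 
            r=cv2.minAreaRect((h[:,:2]*1000).astype(np.float32)); print(r)
        l=p[m].astype(int); sel=c[m&(d>0)&(p.min(2)>70)]; print(' bright',len(sel), sel.min(0),sel.max(0))
    cv2.imwrite(f'pics/crop_{cam}.png',np.hstack(ims))
E
```

```text
scene reel mat z med -0.001290284509352091 max 0.04033124842165081
 >30mm 167 [ 0.49805949 -0.29510902  0.034345  ]
((496.7773132324219, -295.2940979003906), (28.9083251953125, 50.8326530456543), 83.38867950439453)
 bright 721 [ 0.41846674 -0.41956139 -0.00747996] [ 0.60511088 -0.25111645  0.04033125]
scene eye mat z med -0.0003223615641075317 max 0.05464994764878639
 >30mm 105 [0.66376515 0.02698122 0.0458954 ]
 bright 1107 [ 0.58715769 -0.03727514 -0.00589332] [0.69279369 0.09343831 0.05464995]
side reel mat z med 0.0009617071395781607 max 0.04149630273371385
 >30mm 332 [ 0.49201163 -0.28994753  0.03603162]
((497.3904113769531, -255.91949462890625), (107.18089294433594, 47.13427734375), 81.92044830322266)
 bright 1078 [ 0.46708739 -0.3226044  -0.0031702 ] [ 0.61580879 -0.20290893  0.0414963 ]
side eye mat z med 0.0011808032209357222 max 0.054542597008866434
 >30mm 82 [0.65854037 0.02552519 0.04639016]
 bright 945 [ 0.59467217 -0.03393769 -0.00336034] [0.79661901 0.17242071 0.0545426 ]
```

View pics/crop_scene.png

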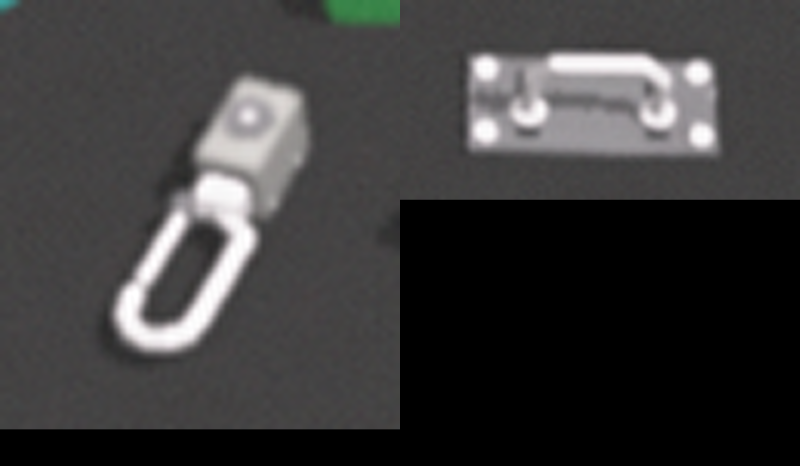

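View pics/crop_side.png

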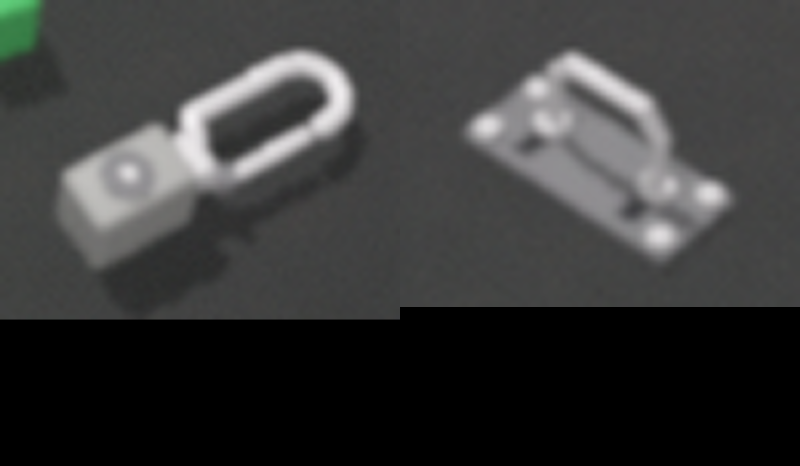

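```bash
cat >> h.py <<'E'
def Rq(q):
    from scipy.spatial.transform import Rotation as Ro
    return Ro.from_quat([q[1],q[2],q[3],q[0]]).as_matrix()
E
python3 - <<'E'
from h import *
s=manip.get_state(); print('toolR\n',Rq(s['ee_rot']).round(3))
for cam,rb,eb in [('scene',(165,160,225,222),(285,238,355,272)),('side',(298,272,368,325),(252,168,310,212))]:
    z=np.load(f'pics/{cam}0.npz');p=z['p'];d=z['d'];c=cloud(cam,d)
    hsv=cv2.cvtColor(p,cv2.COLOR_RGB2HSV)
    bad=(hsv[...,1]>90)&(hsv[...,2]>80)
    for n,(x0,y0,x1,y1) in (('reel',rb),('eye',eb)):
        m=np.zeros(d.shape,bool);m[y0:y1,x0:x1]=1
        m&=(p.min(2)>(95 if n=='eye' else 110))&~bad
        if n=='eye':
            mm=m&(np.abs(c[...,2])<.012)&(d>0)
            k,l,st,_=cv2.connectedComponentsWithStats(m.astype(np.uint8)); i=1+st[1:,4].argmax(); mm=mm&(l==i)
            v,u=np.nonzero(l==i)
            w=onplane(cam,np.c_[u,v],0.005)[:,:2]*1000
            w2=onplane(cam,np.c_[np.nonzero(mm)[::-1]],0.005)[:,:2]*1000
            print(cam,'eye all',cv2.minAreaRect(w.astype(np.float32)),'\n  plate',cv2.minAreaRect(w2.astype(np.float32)))
        else:
            top=m&(c[...,2]>.031); top=cv2.morphologyEx(top.astype(np.uint8),cv2.MORPH_OPEN,np.ones((3,3)))
            v,u=np.nonzero(top); w=onplane(cam,np.c_[u,v],.036)[:,:2]*1000
            print(cam,'top',cv2.minAreaRect(w.astype(np.float32)),w.mean(0))
            hk=m&(p.min(2)>170)&(c[...,2]<.03); v,u=np.nonzero(hk); w=onplane(cam,np.c_[u,v],.017)[:,:2]*1000
            print('   hook',cv2.minAreaRect(w.astype(np.float32)),w.mean(0))
# nearby tools
for (u,v,n) in [(245,190,'green2'),(283,206,'green2tip'),(228,150,'green1'),(222,272,'spanner'),(237,245,'spanner end'),(208,300,'spanner ring'),(395,299,'socket'),(417,235,'driver')]:
    print(n,onplane('scene',[[u,v]],.01)[0].round(3))
E
```

```text
toolR
 [[-0.     0.24  -0.971]
 [ 0.001 -0.971 -0.24 ]
 [-1.    -0.001 -0.   ]]
scene top ((499.0824890136719, -294.1071472167969), (30.344390869140625, 47.62519073486328), 82.31428527832031) [ 499.01480995 -294.06453708]
   hook ((536.5301513671875, -299.7115478515625), (38.79923629760742, 133.31356811523438), 82.18224334716797) [ 558.20434694 -302.84248256]
scene eye all ((654.7053833007812, 25.79708480834961), (54.44615936279297, 118.34465789794922), 11.64210033416748) 
  plate ((654.7053833007812, 25.79708480834961), (54.44615936279297, 118.34465789794922), 11.64210033416748)
side top ((491.15972900390625, -295.20526123046875), (30.599775314331055, 47.92984390258789), 81.92325592041016) [ 491.13275787 -295.20849056]
   hook ((563.1665649414062, -300.7352294921875), (37.11226272583008, 78.79993438720703), 81.489990234375) [ 564.1291864  -299.62472068]
side eye all ((666.65283203125, 30.825313568115234), (77.95993041992188, 121.09046936035156), 9.314242362976074) 
  plate ((666.65283203125, 30.825313568115234), (77.95993041992188, 121.09046936035156), 9.314242362976074)
green2 [ 0.504 -0.189  0.01 ]
green2tip [ 0.534 -0.082  0.01 ]
green1 [ 0.376 -0.27   0.01 ]
spanner [ 0.747 -0.181  0.01 ]
spanner end [ 0.67  -0.166  0.01 ]
spanner ring [ 0.819 -0.192  0.01 ]
socket [0.735 0.209 0.01 ]
driver [0.555 0.251 0.01 ]
```

Call:
play_rows([
  [[0.35, 0, -0.02, -0.046, 2.4], [0.35, 0, -0.038, -0.091, 4.8], [0.35, 0, -0.057, -0.137, 7.2], [0.35, 0, -0.076, -0.182, 9.6], [0.35, 0, -0.095, -0.228, 12], [0.35, 0, -0.114, -0.273, 14.4], [0.35, 0, -0.133, -0.319, 16.8], [0.35, 0, -0.152, -0.364, 19.2], [0.35, 0, -0.171, -0.41, 21.6], [0.35, 0, -0.171, -0.41, 21.6], [0.35, 0, -0.171, -0.41, 21.6], [0.35, 0, -0.171, -0.41, 21.6]],
], grip_force=60)

```text
clock: 1.35
position: [0.4942, -0.2935, 0.2098]
ee_rot: [0.048, -0.705, 0.047, 0.706]
contact_force: [-0.3, 0.7, -0.8]
width: 0.0557
```

```bash
cat >> h.py <<'E'
def wr(name):
    s=manip.get_state(); p,d=save('wrist',name)
    c=manip.camera_params('wrist');M=c['mount'];R=Rq(s['ee_rot']);P=s['position']
    np.savez(f'pics/{name}_pose.npz',R=R,P=P); return p,d
def wray(name,uv):
    q=np.load(f'pics/{name}_pose.npz');c=manip.camera_params('wrist');M=c['mount'];K=c['intrinsics']
    uv=np.atleast_2d(uv).astype(float)
    dd=np.c_[uv,np.ones(len(uv))]@np.linalg.inv(K).T@M[:3,:3].T@q['R'].T
    return q['P']+q['R']@M[:3,3], dd
def wplane(name,uv,z):
    o,d=wray(name,uv); return o+d*((z-o[2])/d[:,2])[:,None]
E
python3 - <<'E'
from h import *
wr('w1'); s=manip.get_state(); print(s['position'],s['width'],s['contact_force'],s['clock']);print(Rq(s['ee_rot']).round(3))
E
```

```text
[ 0.49399355 -0.29388874  0.20998494] 0.05544035237207002 [-0.38372456  0.58280677  0.46390923] 1.4
[[-0.001 -0.135 -0.991]
 [ 0.001 -0.991  0.135]
 [-1.    -0.001  0.001]]
```

View pics/w1.png

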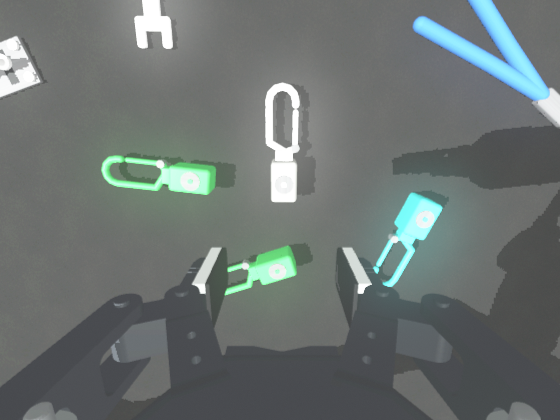

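```bash
python3 - <<'E'
from h import *
z=np.load('pics/w1.npz');p=z['p'];d=z['d']
m=np.zeros(d.shape,np.uint8);m[75:210,250:320]=1
g=(p.min(2)>150)&(m>0)
k,l,st,_=cv2.connectedComponentsWithStats(g.astype(np.uint8));i=1+st[1:,4].argmax();print(st[i])
g=l==i
o,r=wray('w1',np.c_[[x.ravel() for x in np.mgrid[:420,:560][::-1]]].T)
C=(o+r*d.ravel()[:,None]).reshape(420,560,3)
top=cv2.morphologyEx((g&(C[...,2]>.031)).astype(np.uint8),cv2.MORPH_OPEN,np.ones((3,3)))
v,u=np.nonzero(top);print('topdepth z',np.median(C[top>0][:,2]))
w=wplane('w1',np.c_[u,v],.036)[:,:2]*1000;print('top',cv2.minAreaRect(w.astype(np.float32)),w.mean(0))
hk=g&(np.arange(420)[:,None]<150);v,u=np.nonzero(hk);w=wplane('w1',np.c_[u,v],.017)[:,:2]*1000;print('hook',cv2.minAreaRect(w.astype(np.float32)),w.mean(0),w.max(0))
# PCA
for n,uv in [('green2 near corner',(214,180)),('g2b',(212,168)),('g1',(297,262))]: print(n,wplane('w1',[uv],.03)[0].round(3))
im=cv2.resize(p[60:220,90:330,::-1],None,fx=3,fy=3,interpolation=cv2.INTER_CUBIC);cv2.imwrite('pics/w1c.png',im)
E
```

```text
[ 265   82   35  121 2517]
topdepth z 0.036809630284419775
top ((491.9750061035156, -297.03173828125), (29.242746353149414, 46.96395492553711), 82.37720489501953) [ 492.43721682 -297.12927358]
hook ((564.2542724609375, -304.9913024902344), (39.94142150878906, 73.36246490478516), 82.36457061767578) [ 564.70161732 -304.22066618] [ 600.76999512 -281.24661337]
green2 near corner [ 0.504 -0.217  0.03 ]
g2b [ 0.518 -0.217  0.03 ]
g1 [ 0.386 -0.3    0.03 ]
```

View pics/w1c.png

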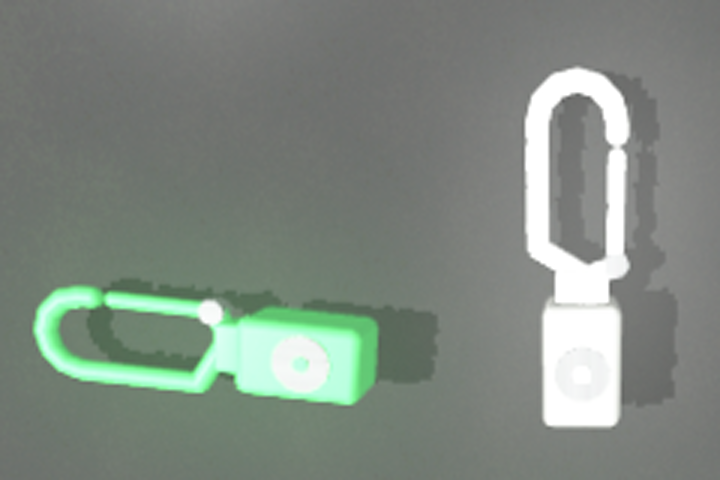

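The crop confirms it: the colourless reel at wrist pixel (284,183), hook pointing up and gate on its right, is the target. The green ones lie at (190,180) and (272,266). I'm descending to grip it.

Call:
play_rows([
  [[0.35, 0.04, 0.003, 0.001, 0], [0.35, 0.08, 0.003, 0.001, 0], [0.35, 0.12, 0.003, 0.001, 0], [0.35, 0.16, 0.003, 0.001, 0], [0.35, 0.185, 0.003, 0.001, 0], [0.35, 0.2, 0.003, 0.001, 0], [0.35, 0.206, 0.003, 0.001, 0], [0.35, 0.206, 0.003, 0.001, 0], [0.35, 0.206, 0.003, 0.001, 0]],
])

```text
clock: 2.3
position: [0.4926, -0.2976, 0.0049]
ee_rot: [-0.048, 0.706, -0.048, -0.705]
contact_force: [-0.1, -0.2, -0.5]
width: 0.0553
```

Call:
play_rows([
  [[0.9, 0, 0, 0, 0], [0.9, 0, 0, 0, 0], [0.9, 0, 0, 0, 0], [0.9, 0, 0, 0, 0], [0.9, 0, 0, 0, 0], [0.9, 0, 0, 0, 0], [0.9, 0, 0, 0, 0], [0.9, 0, 0, 0, 0]],
], grip_force=60)

```text
clock: 3.1
position: [0.4934, -0.298, 0.0065]
ee_rot: [-0.048, 0.706, -0.049, -0.705]
contact_force: [-0.6, 1.3, 5.8]
width: 0.0284
```

Call:
play_rows([
  [[0.9, -0.02, 0, 0, 0], [0.9, -0.06, 0, 0, 0], [0.9, -0.1, 0, 0, 0], [0.9, -0.1, 0, 0, 0], [0.9, -0.1, 0, 0, 0]],
])

```text
clock: 3.6
position: [0.4933, -0.2979, 0.1074]
ee_rot: [-0.047, 0.707, -0.049, -0.704]
contact_force: [-0.0, 0.5, -2.4]
width: 0.0279
```

Call:
play_rows([
  [[0.9, 0, -0.036, 0.003, -2], [0.9, 0, -0.072, 0.005, -4], [0.9, 0, -0.108, 0.008, -6], [0.9, 0, -0.144, 0.011, -8], [0.9, 0, -0.18, 0.013, -10], [0.9, 0, -0.216, 0.016, -12], [0.9, 0, -0.252, 0.019, -14], [0.9, 0, -0.288, 0.021, -16], [0.9, 0, -0.324, 0.024, -18], [0.9, 0, -0.358, 0.0265, -19], [0.9, 0, -0.358, 0.0265, -19], [0.9, 0, -0.358, 0.0265, -19]],
])

```text
clock: 4.8
position: [0.514, 0.0608, 0.1047]
ee_rot: [-0.071, -0.703, -0.069, 0.704]
contact_force: [0.4, -0.7, -2.5]
width: 0.0282
```

```bash
python3 - <<'E'
from h import *
wr('w2'); s=manip.get_state(); print(s['position'],s['width'],s['contact_force'],s['clock']);print(Rq(s['ee_rot']).round(3))
E
```

```text
[0.51428801 0.06005082 0.10501666] 0.02783424923386372 [-0.27324783 -0.337657   -2.86629739] 4.85
[[ 0.     0.195 -0.981]
 [-0.003 -0.981 -0.195]
 [-1.     0.003  0.   ]]
```

View pics/w2.png

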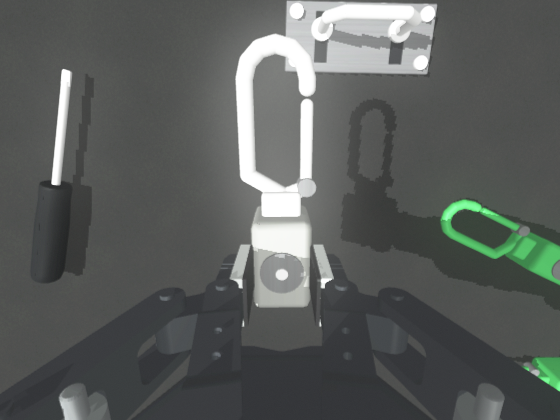

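```bash
python3 - <<'E'
from h import *
z=np.load('pics/w2.npz');p=z['p'];d=z['d']
cv2.imwrite('pics/w2c.png',cv2.resize(p[0:110,220:450,::-1],None,fx=3.4,fy=3.4,interpolation=cv2.INTER_CUBIC))
o,r=wray('w2',np.c_[[x.ravel() for x in np.mgrid[:420,:560][::-1]]].T)
C=(o+r*d.ravel()[:,None]).reshape(420,560,3)
g=cv2.cvtColor(p,cv2.COLOR_RGB2GRAY)
print('case top z',np.median(C[225:250,265:300,2]),'hook z',np.median(C[60:150,243:248,2]))
print('mat',np.median(C[100:150,150:200,2]), 'plate z',np.median(C[50:65,340:380,2]))
# plate front edge and side edges
for c in range(295,430,15): 
    col=g[55:95,c].astype(int); k=np.diff(col).argmin(); print(c,55+k+.5,end='; ')
print()
for rr in (45,55,65):
    a=np.diff(g[rr,410:450].astype(int)).argmin()+410.5; b=np.diff(g[rr,312-40:300].astype(int)).argmax()+272.5; print(rr,b,a)
E
```

```text
case top z 0.13475920683308304 hook z 0.11937451018131172
mat 0.0008558184000787006 plate z 0.00587632417975506
295 71.5; 310 93.5; 325 71.5; 340 72.5; 355 72.5; 370 72.5; 385 73.5; 400 73.5; 415 73.5; 
45 272.5 430.5
55 279.5 429.5
65 284.5 426.5
```

View pics/w2c.png

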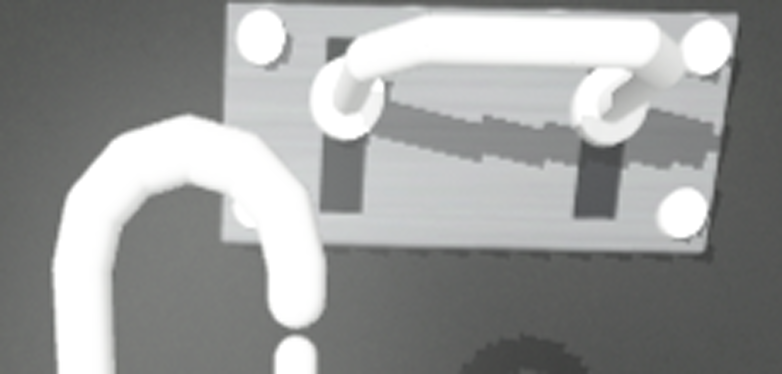

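```bash
python3 - <<'E'
from h import *
f=lambda x,y:(220+(x+.5)/3.4-.5,(y+.5)/3.4-.5)
def W(x,y,z): return wplane('w2',[f(x,y)],z)[0]*1000
c=[W(x,y,.005) for x,y in [(227,3),(738,12),(222,242),(706,252)]]
print('corners',np.round(c,1)); ctr=np.mean(c,0);print('centre',ctr)
for a,b in((0,1),(2,3)): v=c[a]-c[b];print('y heading-90',np.degrees(np.arctan2(v[1],v[0]))-90,np.linalg.norm(v))
for a,b in((0,2),(1,3)): v=c[a]-c[b];print('x heading',np.degrees(np.arctan2(v[1],v[0])),np.linalg.norm(v))
print('slot ends',W(341,38,.005),W(341,212,.005),'mid of')
print('collars',W(347,101,.007),W(605,106,.007))
th=np.radians(10.9)
q=np.load('pics/w2_pose.npz');print('tool heading',np.degrees(np.arctan2(-q['R'][1,2],-q['R'][0,2])),q['P'])
# hook features at z~.1155: bow tip, spine left edge, nose right
g=lambda u,v,z:wplane('w2',[(u,v)],z)[0]*1000
h=.1155
P=[g(275,37,h),g(236.5,110,h),g(237,80,h),g(315,80,h)]
cen=q['P']*1000; ex=-q['R'][:,2]; ey=np.array([-ex[1],ex[0],0])
for a in P+[g(282,274,.1345)]: print('in tool xy',(a-cen)@ex,(a-cen)@ey)
E
```

```text
corners [[667.7  86.5   5. ]
 [688.9 -26.9   5. ]
 [619.   77.6   5. ]
 [639.8 -36.5   5. ]]
centre [653.83588244  25.18511815   5.        ]
y heading-90 10.571327665905656 115.3361059785715
y heading-90 10.322149536492319 116.00054751415676
x heading 10.284489882056153 49.47798680588236
x heading 11.047784566111917 49.98357732257603
slot ends [666.0797978   59.73827864   5.        ] [630.9954913   51.32224414   5.        ] mid of
collars [653.46561934  55.56333996   7.        ] [664.196076    -2.63155811   7.        ]
tool heading 11.332396215910933 [0.51395841 0.06083667 0.10473403]
in tool xy 105.66408139603668 2.045686483496224
in tool xy 73.7748033231626 20.994707961387977
in tool xy 87.36361986505054 20.193178663747073
in tool xy 87.411768059952 -16.884308161204725
in tool xy -5.119088009126532 -1.2366154855686318
```

The wrist view shows the eye plate with its corners at (286,0), (437,3), (285,71) and (427,74). Its heading is about 10.5° and the legs stand about 5 mm ahead of the middle. The hook is held level, with the reel about 4 mm behind the TCP. Next I lower it and feel for the leg with the bow.

Call:
play_rows([
  [[0.9, 0, 0.015, -0.003, 0.4], [0.9, 0.03, 0.03, -0.0053, 0.8], [0.9, 0.06, 0.03, -0.0053, 0.8], [0.9, 0.08, 0.03, -0.0053, 0.8], [0.9, 0.09, 0.03, -0.0053, 0.8], [0.9, 0.096, 0.03, -0.0053, 0.8], [0.9, 0.096, 0.03, -0.0053, 0.8], [0.9, 0.096, 0.03, -0.0053, 0.8]],
])

```text
clock: 5.65
position: [0.5263, 0.0309, 0.0099]
ee_rot: [0.066, 0.705, 0.063, -0.704]
contact_force: [-0.1, 0.1, -1.8]
width: 0.0281
```

```bash
cat >> h.py <<'E'
def st():
    s=manip.get_state();R=Rq(s['ee_rot']);F=s['contact_force']
    ex=-R[:,2];ey=-R[:,1]
    print('t',s['clock'],'pos',(s['position']*1000).round(2),'head',np.degrees(np.arctan2(ex[1],ex[0])).round(2),'tilt',np.degrees(np.arccos(-R[2,0])).round(2),'F along x,y,z',(F@ex).round(2),(F@ey).round(2),F[2].round(2),'M',s['moment'].round(3))
    return s
E
python3 - <<'E'
from h import *
wr('w3'); st()
E
```

```text
t 5.7 pos [526.43  31.09  10.11] head 10.45 tilt 0.26 F along x,y,z 0.27 0.18 -2.08 M [-0.018 -0.041  0.014]
```

View pics/w3.png

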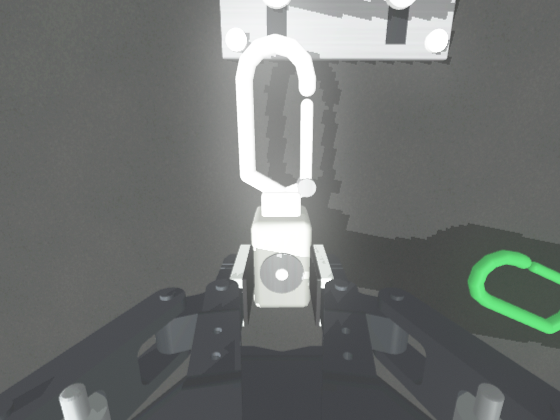

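Call:
play_rows([
  [[0.9, 0, 0, -0.004, 0], [0.9, 0, 0, -0.008, 0], [0.9, 0, 0, -0.011, 0], [0.9, 0, 0, -0.013, 0], [0.9, 0, 0, -0.013, 0], [0.9, 0, 0, -0.013, 0]],
])

```text
clock: 6.3
position: [0.539, 0.0335, 0.01]
ee_rot: [0.066, 0.705, 0.063, -0.704]
contact_force: [0.5, 0.1, -2.7]
width: 0.0283
```

```bash
python3 -c "
from h import *
wr('w4'); st()
q=np.load('pics/w4.npz')['p'];cv2.imwrite('pics/w4c.png',cv2.resize(q[0:110,200:420,::-1],None,fx=3.4,fy=3.4,interpolation=cv2.INTER_CUBIC))"
```

```text
t 6.35 pos [538.9   33.47  10.01] head 10.46 tilt 0.24 F along x,y,z -0.63 -0.15 -2.08 M [-0.035  0.005  0.011]
```

View pics/w4c.png

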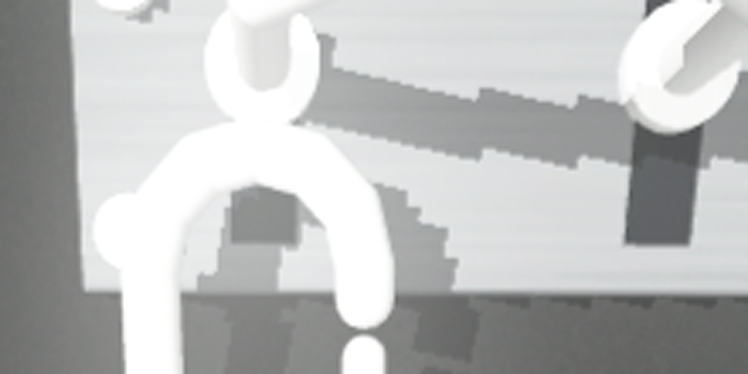

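The leg stands straight ahead of the bow, at crop (262,60), with the bow apex at (258,125). There are a few mm left to go.

Call:
play_rows([
  [[0.9, 0, 0, -0.001, 0], [0.9, 0, 0, -0.002, 0], [0.9, 0, 0, -0.003, 0], [0.9, 0, 0, -0.003, 0]],
])

```text
clock: 6.75
position: [0.5421, 0.034, 0.01]
ee_rot: [0.066, 0.705, 0.063, -0.703]
contact_force: [0.1, -0.4, -2.3]
width: 0.0277
```

Call:
play_rows([
  [[0.9, 0, 0, -0.001, 0], [0.9, 0, 0, -0.001, 0]],
])

```text
clock: 6.95
position: [0.5434, 0.0342, 0.0101]
ee_rot: [0.066, 0.705, 0.063, -0.703]
contact_force: [-0.0, 0.1, -2.2]
width: 0.0282
```

Call:
play_rows([
  [[0.9, 0, 0, -0.001, 0], [0.9, 0, 0, -0.001, 0]],
])

```text
clock: 7.15
position: [0.5445, 0.0344, 0.0101]
ee_rot: [0.066, 0.705, 0.063, -0.703]
contact_force: [-0.4, 0.3, -1.7]
width: 0.0283
```

Call:
play_rows([
  [[0.9, 0, 0, -0.001, 0], [0.9, 0, 0, -0.001, 0]],
])

```text
clock: 7.35
position: [0.5447, 0.0345, 0.0099]
ee_rot: [0.066, 0.704, 0.063, -0.704]
contact_force: [-0.7, -0.5, -1.5]
width: 0.0279
```

```bash
python3 -c "
from h import *
st()"
```

```text
t 7.35 pos [544.7   34.52   9.89] head 10.46 tilt 0.23 F along x,y,z -0.79 -0.4 -1.45 M [-0.118  0.319 -0.051]
```

Call:
play_rows([
  [[0.9, 0, 0, -0.001, 0], [0.9, 0, 0, -0.001, 0]],
])

```text
clock: 7.55
position: [0.5447, 0.0346, 0.0097]
ee_rot: [-0.066, -0.704, -0.063, 0.705]
contact_force: [-2.7, -1.4, -1.6]
width: 0.0279
```

```bash
python3 -c "
from h import *
st()"
```

```text
t 7.55 pos [544.71  34.58   9.68] head 10.47 tilt 0.24 F along x,y,z -2.88 -0.88 -1.58 M [-0.126  0.469 -0.018]
```

Contact is felt at TCP (544.7, 34.6). The leg centre is therefore at hook x = 113. Now I back off, go round the outside, and bring the leg abreast of the mouth.

Call:
play_rows([
  [[0.9, 0, 0, 0.004, 0], [0.9, 0, -0.015, 0.004, 0], [0.9, 0, -0.03, 0.004, 0], [0.9, 0, -0.03, 0.004, 0], [0.9, 0, -0.03, -0.008, 0], [0.9, 0, -0.03, -0.02, 0], [0.9, 0, -0.03, -0.032, 0], [0.9, 0, -0.03, -0.0375, 0], [0.9, 0, -0.03, -0.0375, 0], [0.9, 0, -0.03, -0.0375, 0]],
])

```text
clock: 8.55
position: [0.5757, 0.0707, 0.0092]
ee_rot: [-0.066, -0.703, -0.063, 0.705]
contact_force: [0.2, -0.3, -2.2]
width: 0.0278
```

```bash
python3 -c "
from h import *
wr('w5'); s=st()
ex=np.array([np.cos(np.radians(10.46)),np.sin(np.radians(10.46))]);ey=np.array([-ex[1],ex[0]])
D=s['position'][:2]*1000-[544.65,34.55];print('moved',D@ex,D@ey,'leg at',113-D@ex,2-D@ey)"
```

```text
t 8.6 pos [575.41  70.71   9.19] head 10.45 tilt 0.27 F along x,y,z 0.52 0.28 -2.65 M [-0.004  0.094  0.01 ]
moved 36.81100887975524 29.974979991649622 leg at 76.18899112024476 -27.974979991649622
```

View pics/w5.png

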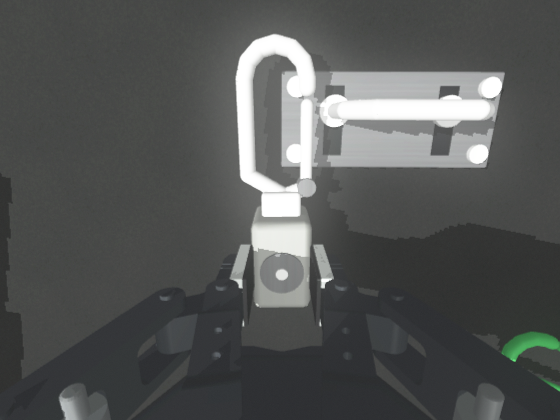

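Call:
play_rows([
  [[0.9, 0, 0.002, -0.0008, 0], [0.9, 0, 0.006, -0.0008, 0], [0.9, 0, 0.01, -0.0008, 0], [0.9, 0, 0.013, -0.0008, 0], [0.9, 0, 0.013, -0.0008, 0]],
])

```text
clock: 9.1
position: [0.5781, 0.0582, 0.0092]
ee_rot: [-0.065, -0.703, -0.063, 0.705]
contact_force: [-1.6, 3.4, -1.4]
width: 0.0282
```

```bash
cat >> h.py <<'E'
def leg():
    s=st()
    ex=np.array([np.cos(np.radians(10.46)),np.sin(np.radians(10.46))]);ey=np.array([-ex[1],ex[0]])
    D=s['position'][:2]*1000-[544.65,34.55];print('leg at',113-D@ex,2-D@ey)
E
python3 -c "
from h import *
leg()"
```

```text
t 9.1 pos [578.06  58.23   9.18] head 10.42 tilt 0.26 F along x,y,z -0.94 3.68 -1.4 M [0.584 0.189 0.173]
leg at 75.84887507006542 -15.22259145002618
```

Call:
play_rows([
  [[0.9, 0, 0.003, -0.0002, 0], [0.9, 0, 0.006, -0.0002, 0], [0.9, 0, 0.008, -0.0002, 0], [0.9, 0, 0.008, -0.0002, 0]],
])

```text
clock: 9.5
position: [0.5802, 0.0509, 0.0092]
ee_rot: [-0.065, -0.703, -0.064, 0.705]
contact_force: [0.0, 6.2, -1.7]
width: 0.0281
```

```bash
python3 -c "
from h import *
leg();wr('w6')"
```

```text
t 9.5 pos [580.19  50.89   9.23] head 10.42 tilt 0.18 F along x,y,z 1.16 6.1 -1.66 M [ 1.157 -0.006  0.416]
leg at 75.08171111478754 -7.615416641749423
```

View pics/w6.png

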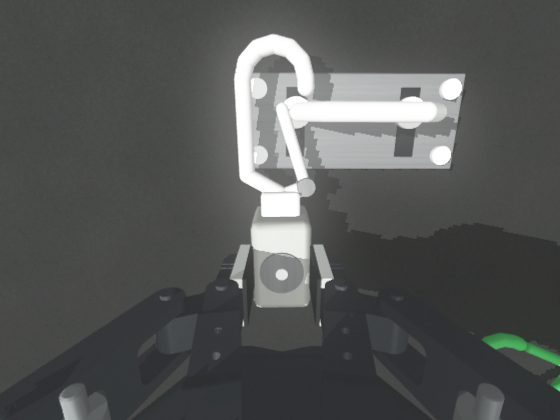

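The gate is swung in (end at (283,107)) with the leg pressing on it at (297,110). I continue inward.

Call:
play_rows([
  [[0.9, 0, 0.002, 0, 0], [0.9, 0, 0.004, 0, 0], [0.9, 0, 0.006, 0, 0], [0.9, 0, 0.006, 0, 0]],
])

```text
clock: 9.95
position: [0.5813, 0.0461, 0.0092]
ee_rot: [-0.064, -0.703, -0.064, 0.705]
contact_force: [-0.9, 7.0, -2.0]
width: 0.0279
```

```bash
python3 -c "
from h import *
leg()"
```

```text
t 9.95 pos [581.25  46.13   9.2 ] head 10.42 tilt 0.15 F along x,y,z 0.4 7.07 -1.99 M [1.319 0.12  0.513]
leg at 74.90305190985502 -2.745380140585395
```

Call:
play_rows([
  [[0.9, 0, 0.0015, 0, 0], [0.9, 0, 0.003, 0, 0], [0.9, 0, 0.0035, 0, 0], [0.9, 0, 0.0035, 0, 0]],
])

```text
clock: 10.35
position: [0.5817, 0.0441, 0.0092]
ee_rot: [-0.063, -0.703, -0.065, 0.705]
contact_force: [0.0, 7.6, -2.8]
width: 0.0281
```

```bash
python3 -c "
from h import *
leg();wr('w7')"
```

```text
t 10.35 pos [581.7   44.07   9.16] head 10.43 tilt 0.21 F along x,y,z 1.39 7.49 -2.83 M [1.429 0.135 0.525]
leg at 74.84046731515457 -0.6312330437514722
```

View pics/w7.png

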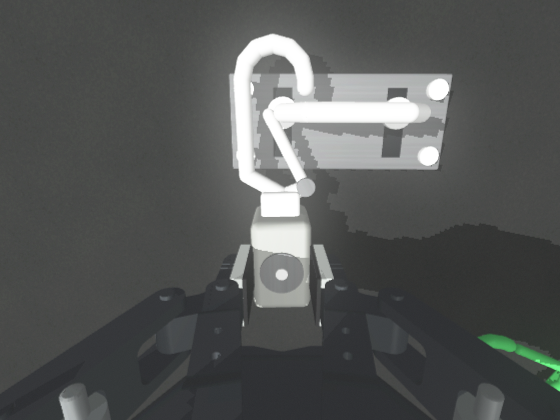

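The gate is nearly fully in, with the leg at (282,112) inside the nose line. Now I draw back.

Call:
play_rows([
  [[0.9, 0, 0.0015, 0.002, 0], [0.9, 0, 0.0015, 0.004, 0], [0.9, 0, 0.0015, 0.006, 0], [0.9, 0, 0.0015, 0.008, 0], [0.9, 0, 0.0015, 0.01, 0], [0.9, 0, 0.0015, 0.012, 0], [0.9, 0, 0.0015, 0.013, 0], [0.9, 0, 0.0015, 0.013, 0]],
])

```text
clock: 11.2
position: [0.5692, 0.0399, 0.0093]
ee_rot: [-0.063, -0.703, -0.065, 0.705]
contact_force: [-0.1, 0.7, -1.5]
width: 0.0281
```

```bash
python3 -c "
from h import *
leg();wr('w8')"
```

```text
t 11.2 pos [569.24  39.92   9.28] head 10.41 tilt 0.19 F along x,y,z 0.01 0.7 -1.52 M [-0.049  0.008  0.012]
leg at 87.84052391946358 1.1806294871202536
```

View pics/w8.png

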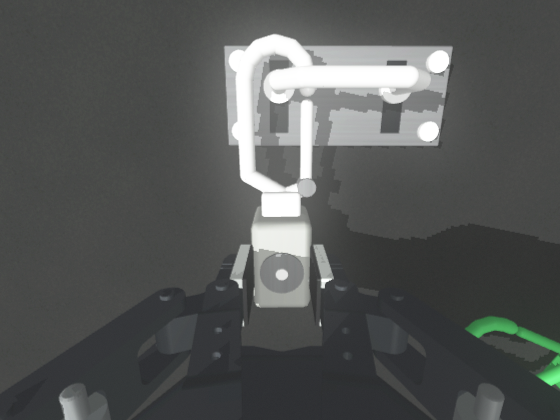

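The gate is shut again (straight from (306,100) to (306,180)) and the leg is inside at (279,86). Now the tug.

Call:
play_rows([
  [[0.9, 0, -0.0005, 0.002, 0], [0.9, 0, -0.0008, 0.004, 0], [0.9, 0, -0.0008, 0.006, 0], [0.9, 0, -0.0008, 0.0075, 0], [0.9, 0, -0.0008, 0.0075, 0]],
])

```text
clock: 11.75
position: [0.5614, 0.0394, 0.0093]
ee_rot: [-0.063, -0.703, -0.065, 0.705]
contact_force: [0.2, -0.5, -1.6]
width: 0.028
```

Call:
play_rows([
  [[0.9, 0, 0, 0.001, 0], [0.9, 0, 0, 0.001, 0]],
])

```text
clock: 11.95
position: [0.5606, 0.0393, 0.0094]
ee_rot: [-0.063, -0.703, -0.065, 0.705]
contact_force: [0.3, -0.5, -2.4]
width: 0.0281
```

```bash
python3 -c "
from h import *
leg()"
```

```text
t 11.95 pos [560.62  39.26   9.36] head 10.41 tilt 0.18 F along x,y,z 0.19 -0.52 -2.4 M [ 0.009  0.003 -0.018]
leg at 96.43627525246467 0.269170469495283
```

Call:
play_rows([
  [[0.9, 0, 0, 0.0006, 0], [0.9, 0, 0, 0.0012, 0], [0.9, 0, 0, 0.0012, 0]],
])

```text
clock: 12.25
position: [0.5604, 0.0392, 0.0096]
ee_rot: [-0.063, -0.704, -0.065, 0.704]
contact_force: [2.1, 0.9, -2.8]
width: 0.0282
```

```bash
python3 -c "
from h import *
leg()"
```

```text
t 12.25 pos [560.4   39.17   9.56] head 10.41 tilt 0.13 F along x,y,z 2.23 0.47 -2.8 M [ 0.146 -0.301  0.049]
leg at 96.67622625074868 0.31949455839617413
```

Call:
play_rows([
  [[0.9, 0, 0, 0.001, 0], [0.9, 0, 0, 0.0018, 0], [0.9, 0, 0, 0.0022, 0]],
])

```text
clock: 12.55
position: [0.5603, 0.039, 0.0099]
ee_rot: [0.063, 0.706, 0.065, -0.703]
contact_force: [5.0, 2.4, -4.9]
width: 0.0279
```

```bash
python3 -c "
from h import *
leg()"
```

```text
t 12.55 pos [560.34  39.03   9.94] head 10.4 tilt 0.27 F along x,y,z 5.29 1.44 -4.85 M [ 0.379 -0.818  0.136]
leg at 96.75432810999305 0.44762292514506363
```

Call:
play_rows([
  [[0.9, 0.0006, 0, 0.0024, 0], [0.9, 0.0006, 0, 0.003, 0], [0.9, 0.0006, 0, 0.0034, 0], [0.9, 0.0006, 0, 0.0034, 0]],
])

```text
clock: 12.95
position: [0.56, 0.0381, 0.0102]
ee_rot: [0.063, 0.708, 0.064, -0.701]
contact_force: [6.4, 0.1, -3.0]
width: 0.0282
```

```bash
python3 -c "
from h import *
leg()"
```

```text
t 12.95 pos [560.03  38.09  10.19] head 10.36 tilt 0.59 F along x,y,z 6.31 -1.03 -3.01 M [ 0.072 -1.016 -0.108]
leg at 97.23544006955389 1.3106338241692765
```

Call:
play_rows([
  [[0.9, 0.0006, 0.0003, 0.0035, 0], [0.9, 0.0006, 0.0003, 0.0042, 0], [0.9, 0.0006, 0.0003, 0.0045, 0], [0.9, 0.0006, 0.0003, 0.0045, 0]],
])

```text
clock: 13.35
position: [0.5603, 0.0375, 0.0106]
ee_rot: [0.063, 0.711, 0.064, -0.697]
contact_force: [9.9, 4.3, -5.2]
width: 0.0282
```

```bash
python3 -c "
from h import *
leg()"
```

```text
t 13.35 pos [560.25  37.5   10.56] head 10.34 tilt 1.12 F along x,y,z 10.36 2.48 -5.21 M [ 0.544 -1.382  0.15 ]
leg at 97.12008259774747 1.9344786177324134
```

Call:
play_rows([
  [[0.9, 0.0003, 0.0002, 0.0042, 0], [0.9, 0.0003, 0.0002, 0.0042, 0], [0.9, 0.0003, 0.0002, 0.0042, 0], [0.9, 0.0003, 0.0002, 0.0042, 0], [0.9, 0.0003, 0.0002, 0.0042, 0]],
])

```text
clock: 13.85
position: [0.5605, 0.0372, 0.011]
ee_rot: [0.063, 0.714, 0.064, -0.694]
contact_force: [9.2, 3.4, -6.0]
width: 0.028
```

```bash
python3 -c "
from h import *
leg()"
```

```text
t 13.85 pos [560.52  37.16  10.99] head 10.32 tilt 1.61 F along x,y,z 9.5 1.7 -5.95 M [ 0.56  -1.4    0.231]
leg at 96.9199478386801 2.3139672788993657
```

Call:
play_rows([
  [[0.9, 0.0003, 0, 0.0042, 0], [0.9, 0.0003, 0, 0.0042, 0], [0.9, 0.0003, 0, 0.0042, 0], [0.9, 0, 0, 0.002, 0], [0.9, 0, 0, 0, 0], [0.9, 0, 0, -0.003, 0], [0.9, 0, 0, -0.005, 0], [0.9, 0, 0, -0.005, 0]],
])

```text
clock: 14.65
position: [0.5646, 0.038, 0.0109]
ee_rot: [0.063, 0.713, 0.064, -0.695]
contact_force: [0.9, 0.3, -2.3]
width: 0.028
```

```bash
python3 -c "
from h import *
leg();wr('w9');print(Rq(manip.get_state()['ee_rot']).round(3))"
```

```text
t 14.65 pos [564.64  38.    10.9 ] head 10.33 tilt 1.51 F along x,y,z 0.86 0.18 -2.26 M [ 0.039  0.08  -0.084]
leg at 92.71920183149126 2.2354556153164635
[[ 0.026  0.179 -0.983]
 [ 0.004 -0.984 -0.179]
 [-1.     0.001 -0.027]]
```

View pics/w9.png

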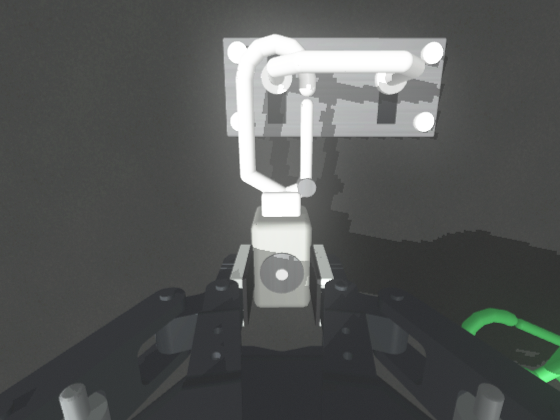

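Slack again, with the gate shut and the leg inside. I lower it onto the mat.

Call:
play_rows([
  [[0.9, 0.0015, 0, -0.001, 0], [0.9, 0.003, 0, -0.002, 0], [0.9, 0.004, 0, -0.002, 0], [0.9, 0.004, 0, -0.002, 0]],
])

```text
clock: 15.1
position: [0.5666, 0.0384, 0.007]
ee_rot: [0.063, 0.713, 0.064, -0.695]
contact_force: [-0.4, 0.3, -0.8]
width: 0.028
```

Call:
play_rows([
  [[0.9, 0.001, 0, 0, 0], [0.9, 0.001, 0, 0, 0]],
])

```text
clock: 15.3
position: [0.567, 0.0385, 0.0067]
ee_rot: [0.063, 0.714, 0.064, -0.695]
contact_force: [-0.8, 0.3, 4.3]
width: 0.0283
```

```bash
python3 -c "
from h import *
leg()"
```

```text
t 15.3 pos [566.99  38.47   6.68] head 10.32 tilt 1.55 F along x,y,z -0.58 0.42 4.34 M [-0.046  0.279  0.004]
leg at 90.31793493780432 2.199879515418612
```

Call:
play_rows([
  [[0.35, 0, 0, 0, 0], [0.35, 0, 0, 0, 0], [0.35, 0, 0, 0, 0], [0.35, 0, 0, 0, 0], [0.35, 0, 0, 0, 0], [0.35, 0, 0, 0, 0]],
])

```text
clock: 15.9
position: [0.5669, 0.0384, 0.0066]
ee_rot: [0.063, 0.714, 0.064, -0.695]
contact_force: [-1.3, 0.2, 0.5]
width: 0.0556
```

Call:
play_rows([
  [[0.35, -0.01, 0, 0, 0], [0.35, -0.03, 0, 0, 0], [0.35, -0.06, 0, 0, 0], [0.35, -0.1, 0, 0, 0], [0.35, -0.14, 0, 0, 0], [0.35, -0.14, 0, 0, 0], [0.35, -0.14, 0, 0, 0]],
])

```text
clock: 16.6
position: [0.5638, 0.0378, 0.1483]
ee_rot: [0.063, 0.715, 0.064, -0.694]
contact_force: [-1.1, 0.9, -0.9]
width: 0.0555
```

```bash
python3 -c "
from h import *
st();wr('w10');save('side','side10')
z=np.load('pics/w10.npz');d=z['d'];p=z['p']
o,r=wray('w10',np.c_[[x.ravel() for x in np.mgrid[:420,:560][::-1]]].T)
C=(o+r*d.ravel()[:,None]).reshape(420,560,3)
m=np.abs(C[...,2]-.036)<.006; m[:, :200]=0;m[:,360:]=0
print(m.sum(),np.median(C[m],0))
a=p[30:250,150:470,::-1];b=np.load('pics/side10.npz')['p'][150:260,230:330,::-1]
cv2.imwrite('pics/fin.png',np.hstack([cv2.resize(a,(480,330)),cv2.resize(b,(300,330),interpolation=cv2.INTER_CUBIC)]))"
```

```text
t 16.6 pos [563.82  37.78 148.25] head 10.32 tilt 1.72 F along x,y,z -0.99 1.12 -0.88 M [-0.025 -0.017 -0.007]
1559 [0.56777073 0.03743164 0.03694867]
```

View pics/fin.png

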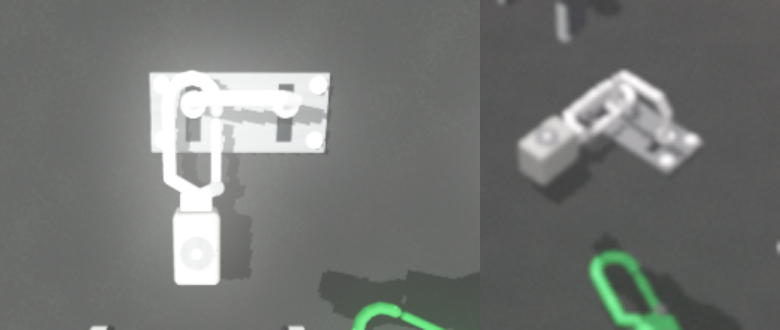

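The reel lies flat on the mat (case top at 37 mm) with the leg inside the hook at (192,103). The gate is straight and shut, and the gripper is clear. I'm handing it in.

```bash
python3 -c "
from rig import manip
print(manip.sign_off())"
```

```text
the job is handed in; nothing more can be done
None
```

The grey tether reel is clipped onto the eye's +y leg with the gate shut. I handed the job in at about 16.7 s; the sign-off gives no verdict.

- **Clipping:** I felt for the leg with the front of the bow, at about 3 N. I then pressed the gate in, reading about 7.5 N at most, and drew the reel back until the gate shut behind the leg.
- **Tug:** The last two readings, 0.5 s apart, were 10.4 N and 9.5 N along the pull. I held about the same pull for another 0.3 s before slackening. Including sideways and vertical force, I put the load on the eye at about 11 N, under the 15 N limit.
- **Last checks:** The pictures show the leg inside the hook, the gate straight and shut, and the reel flat on the mat with its case top at about 37 mm. The gripper was open and well clear above.
- **Other tools:** I never went near the other tools, but I did not measure their positions again at the end.
- **Disagreements:**
  - The scene and side cameras put the reel about 8 mm apart in x, so I used the wrist camera for the grasp.
  - The reel sat about 4 mm off the grip centre, which the touch on the leg allowed for.
  - The gripper tilted about 1.6° during the tug, but the reel looked flat once released.

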